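# Unhook the burr tin from the safety hook and stand it on the cork pad

### The arm

A 6-joint arm with a two-finger parallel gripper is mounted at the origin on the work surface. World frame = base frame: x ahead of the robot, y to its left, z up, the work surface at z = 0. Lengths are in m, angles in rad, forces in N, time in s.
With the tool pointing down it reaches from about 0.275 to 0.825 m from the base axis. Payload 4.9 kg.
Tool frame: the origin (TCP) lies midway between the tips of the shut fingers; the grasp point (between the pads) lies 19 mm behind it (bot.grip_depth is the distance from the TCP to the grasp point, in m); z points along the fingers, y is the line along which they close (so a half turn about z gives the same grasp; the last joint's range is limited). The gripper opens to 85 mm and grips with 20 to 120 N. Pads are 22 mm wide; open, the fingers measure 114 mm over their backs; the gripper's body (76 mm by 85 mm) begins 54 mm behind the grasp point. The pads swing forward as they close: fully open they stand 13 mm farther back than shut.
Start: joints at [-1.42, 0.326, -0.193, 1.052, 0, 1.437], TCP at [0.155, -0.528, 0.231] pointing down, gripper open.
Joint ranges: [-2.65, 2.65], [-0.97, 1.79], [-1.3, 1.35], [-1.93, 2.1], [-1.47, 1.37], [-3.14, 3.14]. Speed limits (rad/s): [2.57, 2.57, 3.14, 3.14, 3.14, 3.14].

### API

Orientations are given as a unit quaternion [w, x, y, z].
In Python, from cell import bot gives the robot as it stands. Calls block until the motion is done:
- bot.move_pose(position, orientation): joint-space move of the TCP to a pose.
- bot.move_linear(position, speed=0.15, rotation=None, until_force=None): straight line of the TCP; rotation=None keeps the orientation; speed is the mean speed in m/s. With until_force (N) it stops when the force on the tool has changed by that much, and returns True; else False.
- bot.goto_joints(angles): joint-space move.
- bot.set_gripper(opening, grasp_force=None): opening from 0.0 (shut) to 1.0 (fully open); grasp_force is the grip in N (None keeps the last); returns when the fingers have stopped.
- bot.wait(seconds).
- bot.solve_ik(position, orientation): joint angles nearest the present ones, or None.
- bot.camera(name): name is "side" or "top" or "wrist"; returns the picture (384x512x3 uint8, red, green, blue); there is no depth.
- bot.calibration(name): a dict with "mtx" (3x3 intrinsics, pixels), "extrinsics" (4x4, takes a point from world to camera coordinates); the wrist camera has in their place "hand_eye" (4x4, takes a point from camera to tool coordinates, whose origin is the TCP and whose axes are the flange's). Camera axes: x right, y down, z forward; pixel columns grow to the right and rows downward; lengths in m; the calibration is good to about 2 mm. A picture is of the moment at which its call begins: read the wrist's pose just before it. calibration takes no time and is no camera call.
A pose or a line that the arm cannot do raises bot.PlanningError and nothing moves.
- bot.close_job(): hands the job in; it is judged then, once.
Trained networks look in the newest picture that a camera, given by its name, has taken for a name from the list of things; names that differ only in an ending like _2 or _b are one class to them, and where a whole thing is asked for, a point or a joint stands for the part that bears it (a point fixed in the world has none). Each returns a list of dicts, best first, with "confidence" (0 to 1); they miss things now and then, are a little off and sometimes report something else, mostly with a low value. They report only what shows in the picture. A call takes as long as a camera call.
- bot.search_frame(camera, thing): "bbox" ([left, top, width, height] in pixels, round what is visible of it).
Readings, each from a call of its own:
- bot.read_clock(): time.
- bot.read_joint_positions(): joint angles.
- bot.read_joint_vel(): joint speeds.
- bot.read_joint_efforts(): joint torques, N m.
- bot.read_position(): TCP position.
- bot.read_tool_rot(): TCP orientation.
- bot.read_ft_force(): force on the tool from outside, world axes, zero at the start.
- bot.read_moment(): the same for the moment, N m.
- bot.read_gripper_width(): opening from 0.0 (shut) to 1.0 (fully open).
- bot.read_finger_force(): force on a finger pad.
Only numpy, scipy, OpenCV 4.12 (cv2) and the standard library are available. Lean on these libraries where they do the work, as an engineer would, in place of code of your own. Each camera call takes 0.05 s, during which the arm holds its last target. There are 200 camera calls.

### The job

Take the blue-lidded burr tin off the yellow safety hook and stand it upright on the cork pad, gently, with its whole base on the pad. Open the hook's sprung red keeper by pressing it with the tin's own cross bar, never with the gripper or arm, and never let the tin bear on the hook with more than 18 N. Leave everything else on the bench where it is.

Things in the scene. Friction and masses are not known exactly. Their poses are not given: they have to be found in the camera images.
- tin: Blue-lidded steel tin, 60 mm diameter (lid 63), 56 mm high, 0.27 to 0.5 kg. Origin: centre of its underside, z up. Two flat uprights (inner faces at y = +-31.5 mm, 5 mm thick, 10 mm wide) carry a cross bar and, above it, a grip block. Between lid and cross bar it is open. At the start it hangs in the hook, underside 30 mm above the tray, its x within 0.05 rad of the stand's x.
- tin_bar (a point): Middle of the tin's round steel cross bar, 8 mm diameter, along the tin's y, 140 mm above the tin's underside (84 mm above its lid). It rests in the hook.
- tin_grip (a point): Centre of the brown wooden grip block on top of the tin's frame: 22 mm along x, 42 mm along y, 32 mm high; 187 mm above the tin's underside, 47 mm above the cross bar. A 7 mm strip runs right below it. Best grasped from above with the fingers closing on its two x faces, softly at first (20 N), so as not to jolt the bar against the hook, then firmly (about 90 N).
- stand: Fixed hook stand. Origin on the tray (4 mm above the table) below the hanging bar; z up; the hook's mouth faces -x ('forwards'). Base plate 110 x 110 x 12 mm from 60 mm behind; post 85 mm behind, 34 mm wide, 185 mm high; a rod through it (to 143 mm behind) holds a yellow jaw 19 mm wide, set by hand along x: up to 16 mm either way from the nominal points below, NOT measured. It stays put.
- seat (a point): Point of the stand 170 mm above its origin: the centre of the hanging bar at the start (within 1 mm in x). The bar rests on two level rails of the jaw (tops at 166 mm). 5 mm free above the resting bar lies the jaw's roof; the jaw's back wall is nominally 30 mm behind this point.
- roof_edge (a point): Nominal forward lower edge of the jaw's fixed roof, 22 mm forwards of the seat; roof 7 mm thick, underside 179 mm above the stand's origin. Lifted while under it, the bar jams; its centre must first come 26 mm forwards of the seat (nominal). It is out when 25 to 50 mm above rest (at 58 mm the lid meets the jaw); then draw it forwards 80 mm or more before raising or turning.
- keeper_hinge (a point): Nominal hinge (along y) of the red keeper, a blade 36 mm tall and 8 mm wide that closes the mouth, its back face 22 mm forwards of the seat. It swings forwards only and springs back. Pressed by the bar it gives from 1 to 2 N, and after 8 mm, at about 7.5 N, the bar is just clear of the roof and can be lifted still pressed. Press with 9 to 13 N to be sure (rubbing on the rails not counted).
- nose (a point): Nominal inner face of the rails' upturned noses, 31.5 mm forwards of the seat, rising 8 mm above the rails: the bar meets them with its centre 27.5 mm forwards, at about 8.5 N of keeper push; beyond, the force climbs steeply (about 3 N per mm of arm motion).
- pad: Round cork pad, 96 mm diameter, 8 mm high, fixed on the tray. Origin: centre of its underside, so its top is 8 mm above (12 mm above the table). The tin goes on it.
- jade: Bystander: rounded green stone blank, 42 mm diameter, 27 mm high, loose in the tray. Origin: centre of underside.
- pencil: Bystander: red pencil, 130 mm long, 8 mm thick, loose in the tray, lying along its x. Origin: under its middle.
- disc: Bystander: white plastic disc with a stem, 44 mm diameter, 28 mm high, loose in the tray. Origin: centre of underside.
- caliper: Bystander: steel caliper, 150 mm long along its x, 9 mm high, loose on the bench left of the tray. Origin: under its beam's middle.
- mug: Bystander: grey mug, 80 mm diameter, 90 mm high, loose on the bench right of the tray. Origin: centre of underside.
- jug: Bystander: brown clay jug, 112 mm diameter, 72 mm high, loose on the bench right of the tray. Origin: centre of underside.

How it is judged:
On the way:
1. the tin, held by the gripper, hangs clear of the hook (contact force between tin and stand below 0.1 N and contact force between the fingers and tin above 1 N and z of tin_bar in the frame of stand above 0.188 m), for 0.1 s.
At the end, for the whole second after the job is handed in: The tin stands upright (within 0.1 rad) and at rest with its underside on the cork pad (height within 4 mm), its axis within 19 mm of the pad's centre so that the whole base is on the pad, clear of the hook and released (horizontal distance between tin and pad below 0.019 m and z of tin in the frame of pad between 0.004 and 0.012 m and angle between tin's own z axis and vertical below 0.1 rad and linear speed of tin below 0.02 m/s and contact force between tin and stand below 0.1 N); the robot touches nothing.
It fails at once if the tin bears on the hook (jaw or keeper included) with more than 18 N (contact force between tin and stand above 18 N).
It fails at once if gripper or arm touches the hook, its keeper or its stand (contact force between any of the fingers, the arm and stand above 1 N).
It fails at once if the tin is dropped or rammed onto the pad (more than 45 N) (contact force between tin and pad above 45 N).
It fails at once if a bystander is moved by more than 20 mm (distance of any of jade, pencil, disc, caliper, mug, jug from where it was at the start of the episode above 0.02 m).
It also fails if it takes over 61 s, if anything falls off the work surface, if the arm or the gripper's body presses on something with over 40 N, if the wrist force passes 120 N, or if a joint passes its speed limit or range.

## Working session

There is one attempt and no reset: what is moved stays moved. The work goes in short steps, each a Python script; the robot and the scene stay as the last script left them, time stands still between calls to the robot, and variables do not carry over. Pictures are saved under pics/ and viewed, at most 10 in all, crops included, and the job is handed in when it is done.

```bash
mkdir -p pics; cat > h.py <<'E'
from cell import bot
import numpy as np, cv2
def snap(c,f):
    im=bot.camera(c); cv2.imwrite(f'pics/{f}.png',im[:,:,::-1]); return im
def cal(c):
    k=bot.calibration(c); return np.array(k['mtx']),np.array(k['extrinsics'])
def proj(c,P):
    K,E=cal(c); p=K@(E[:3,:3]@np.array(P)+E[:3,3]); return p[:2]/p[2]
def ray(c,uv):
    K,E=cal(c); d=E[:3,:3].T@np.linalg.solve(K,[uv[0],uv[1],1]); return -E[:3,:3].T@E[:3,3],d
def atz(c,uv,z):
    o,d=ray(c,uv); return o+d*(z-o[2])/d[2]
E
python3 - <<'E'
from h import *
a=snap('side','side0');b=snap('top','top0')
cv2.imwrite('pics/st.png',cv2.resize(np.hstack([a,b])[:,:,::-1],(800,300)))
for c in('side','top'):
    print(c,cal(c)[1].round(3).tolist(),cal(c)[0][0,0])
    for t in('tin','tin_bar','tin_grip','stand','pad','jade','pencil','disc','caliper','mug','jug','keeper_hinge'):
        try: print(t,[(np.round(r['bbox']).tolist(),round(r['confidence'],2)) for r in bot.search_frame(c,t)[:2]])
        except Exception as e: print(t,e)
print(bot.read_clock(),bot.read_tool_rot())
E
```

```text
side [[-0.982, -0.189, 0.014, 0.535], [-0.121, 0.567, -0.815, 0.213], [0.145, -0.802, -0.579, 1.395], [0.0, 0.0, 0.0, 1.0]] 421.4599174785766
tin [([247.0, 146.0, 20.0, 48.0], 0.65)]
tin_bar [([252.0, 142.0, 15.0, 55.0], 0.95)]
tin_grip [([249.0, 139.0, 17.0, 57.0], 0.81)]
stand [([207.0, 150.0, 68.0, 52.0], 0.88)]
pad [([220.0, 246.0, 27.0, 21.0], 0.67), ([251.0, 142.0, 15.0, 53.0], 0.27)]
jade [([212.0, 152.0, 56.0, 49.0], 0.56)]
pencil []
disc []
caliper [([181.0, 293.0, 48.0, 27.0], 0.88), ([212.0, 213.0, 13.0, 10.0], 0.63)]
mug []
jug [([287.0, 140.0, 34.0, 23.0], 0.7), ([209.0, 150.0, 64.0, 52.0], 0.2)]
keeper_hinge [([211.0, 146.0, 59.0, 56.0], 0.82)]
top [[0.021, -1.0, 0.002, -0.062], [-0.998, -0.021, -0.063, 0.599], [0.063, -0.001, -0.998, 1.528], [0.0, 0.0, 0.0, 1.0]] 485.39125923330107
tin [([270.0, 201.0, 30.0, 18.0], 0.71), ([377.0, 193.0, 41.0, 23.0], 0.64)]
tin_bar [([271.0, 199.0, 29.0, 19.0], 0.88)]
tin_grip [([269.0, 198.0, 31.0, 21.0], 0.53)]
stand [([267.0, 156.0, 37.0, 66.0], 0.96), ([368.0, 238.0, 32.0, 49.0], 0.57)]
pad [([162.0, 184.0, 31.0, 34.0], 0.95)]
jade [([368.0, 239.0, 29.0, 43.0], 0.55), ([222.0, 171.0, 12.0, 10.0], 0.52)]
pencil []
disc [([162.0, 187.0, 31.0, 31.0], 0.49), ([227.0, 137.0, 18.0, 15.0], 0.44)]
caliper [([102.0, 169.0, 20.0, 47.0], 0.58)]
mug [([378.0, 192.0, 38.0, 23.0], 0.78)]
jug [([370.0, 239.0, 30.0, 42.0], 0.91), ([266.0, 156.0, 38.0, 71.0], 0.74)]
keeper_hinge [([267.0, 157.0, 36.0, 67.0], 0.69)]
1.3 [ 1.98753024e-05  9.89879187e-01  1.41912630e-01 -7.77997884e-06]
```

View pics/top0.png

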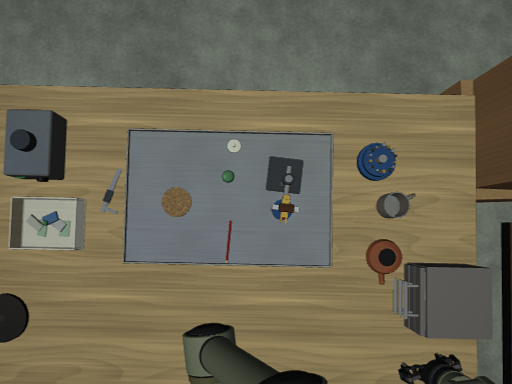

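View pics/side0.png

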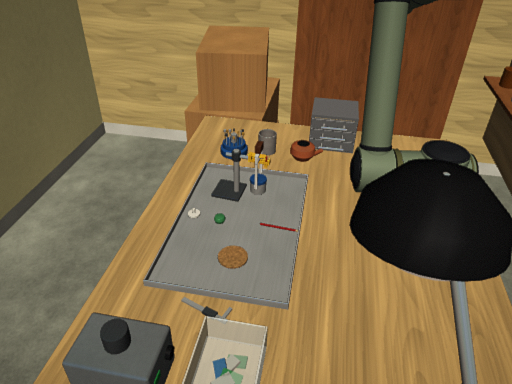

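The top view shows the tin and hook near (285,208), the post at (288,180), the plate at (285,175) and the pad at (177,202). The hook's mouth faces the robot, and the red pencil is near (229,240).

```bash
cat > m1.py <<'E'
from h import *
im=cv2.imread('pics/top0.png'); hsv=cv2.cvtColor(im,cv2.COLOR_BGR2HSV)
# plate: dark within ROI
g=im.max(2); m=np.zeros_like(g); m[150:200,258:312]=(g[150:200,258:312]<75)*255
c=max(cv2.findContours(m,0,2)[0],key=cv2.contourArea); c=cv2.convexHull(c)
W=np.array([atz('top',p[0],.016)[:2] for p in c],np.float32)
r=cv2.minAreaRect(W); print('plate',r)
# grip: brown dark reddish
for row in im[200:222:2,268:302:3]: print(' '.join('%02x%02x%02x'%tuple(p[::-1]) for p in row))
m=np.zeros_like(g); m[175:225,150:205]=((hsv[...,0]<20)&(hsv[...,1]>90))[175:225,150:205]*255
c=max(cv2.findContours(m,0,2)[0],key=cv2.contourArea)
W=np.array([atz('top',p[0],.012)[:2] for p in c],np.float32); print('pad',cv2.minEnclosingCircle(W),cv2.fitEllipse(W))
print('side pad',atz('side',(220+13.5-.5,256.5),.010), proj('side',[0.59,0.17,.012]))
for b in((271,199,29,19),(269,198,31,21)): print('grip',atz('top',(b[0]+b[2]/2,b[1]+b[3]/2),.23))
E
python3 m1.py
python3 -c "
import cv2
im=cv2.imread('pics/top0.png');a=cv2.resize(im[150:230,250:320],None,fx=5,fy=5,interpolation=2)
im=cv2.imread('pics/side0.png');b=cv2.resize(im[125:205,200:280],None,fx=5,fy=5,interpolation=2)
cv2.imwrite('pics/c1.png',cv2.hconcat([a,b]))"
```

```text
plate ((0.6706043481826782, -0.17607197165489197), (0.10798625648021698, 0.11062712222337723), 84.37647247314453)
6c7477 6d7478 6e7578 545c65 1e3b61 aa903b a3893a 968b5b 6d7578 6e7477 6c7376 6c7375
6c7376 6a7175 626b73 1e3c64 1c3d68 b19a40 a98e3c 625d44 71797c 6f7779 6e7578 6d7577
6a7174 6a7174 6b767e 2b3e57 3a2416 342217 3c2a18 38251b 3f3733 6d7578 6c7375 6b7375
6a7276 646360 98a0a0 9da6a5 392518 392519 392519 372317 362215 727472 6f7679 6f7679
6b7176 656058 9fa6a6 939a99 3d271a 3d281b 3b261a 3a2519 3a2519 9fa8a7 888e8c 6f7679
6c7276 4b4e4f 1e3a60 2c3d58 3f2415 3e281c 3f291d 3f291b 3c2618 9da6a6 868d8e 6c7375
6a7275 676b6c 1e3a61 203c62 3c4452 a68b3b 987f34 1b2941 282628 6f7679 71787a 6b7276
6c7378 6f7579 1e3c64 203c62 5c5252 a4893a a88c39 1b3a61 72797b 6e7478 6d7577 6c7476
6c7377 6c7478 41474e 203c64 6c6043 ab943e aa903a 2d4463 70777a 6e7578 6e7678 6d7477
6b7277 6d7477 6c7377 24364c 7c6d38 651716 85713a 6e7578 6d7477 6d7376 6d7376 6c7376
6c7477 6b7276 6d7377 6f767a 776028 6c777e 938a5c 6f7679 6e7579 6e7578 6d7477 6d7376
pad ((0.5770469307899475, 0.16705136001110077), 0.04698149487376213) ((0.5770435929298401, 0.16799239814281464), (0.08903959393501282, 0.09156282991170883), 110.99739837646484)
side pad [0.57600889 0.16953299 0.01      ] [228.65884546 255.50970269]
grip [ 0.55390548 -0.1634463   0.23      ]
grip [ 0.55384653 -0.16069884  0.23      ]
```

View pics/c1.png

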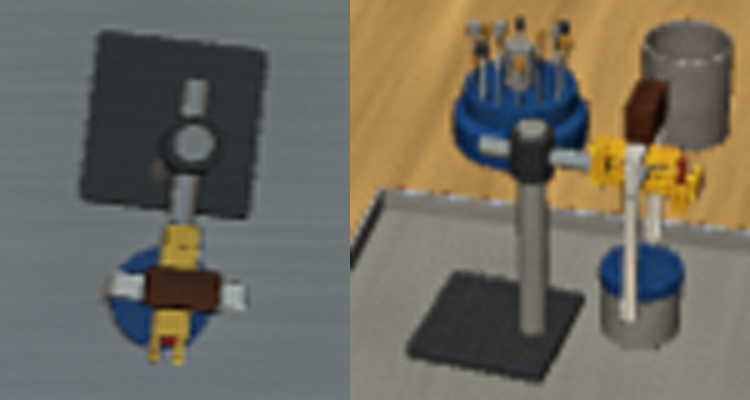

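The crop shows the stand turned about -5.6°, the brown block centred near (286.7,207.5), and the mouth and keeper on the robot side. Next I go above it and look with the wrist camera.

```bash
cat >> h.py <<'E'
from scipy.spatial.transform import Rotation as R
def q(a): return [0,np.cos(a/2),np.sin(a/2),0]
YAW=-0.098
def wsetup(pos,quat):
    k=bot.calibration('wrist'); K=np.array(k['mtx']);H=np.array(k['hand_eye'])
    T=np.eye(4);T[:3,:3]=R.from_quat(np.roll(quat,-1)).as_matrix();T[:3,3]=pos
    return K,T@H
def watz(K,M,uv,z):
    d=M[:3,:3]@np.linalg.solve(K,[uv[0],uv[1],1]);o=M[:3,3]; return o+d*(z-o[2])/d[2]
E
python3 - <<'E'
from h import *
print(atz('top',(286.7,207.5),.237))
print(np.round(bot.calibration('wrist')['hand_eye'],3))
for a in(YAW+np.pi/2,YAW-np.pi/2):
    for p in([.553,-.162,.34],[.577,.168,.2]): print(a,bot.solve_ik(p,q(a)))
a=YAW+np.pi/2
p=bot.read_position(); bot.move_linear([p[0],p[1],.33],speed=.25)
bot.move_pose([.553,-.162,.36],q(a))
P,Q=bot.read_position(),bot.read_tool_rot(); print(P,Q,bot.read_ft_force())
np.savez('w1.npz',P=P,Q=Q); snap('wrist','w1'); print(bot.search_frame('wrist','tin_grip')[:2],bot.read_clock())
E
```

```text
[ 0.55644183 -0.16607672  0.237     ]
[[-0.001 -0.959 -0.284  0.072]
 [ 1.    -0.002  0.001  0.   ]
 [-0.001 -0.284  0.959 -0.143]
 [ 0.     0.     0.     1.   ]]
1.4727963267948965 [-0.41304849  0.33331702  0.09316905  1.33064836  0.          1.25574784]
1.4727963267948965 [ 0.16054924  0.44121356 -0.10178166  1.02780111  0.          1.82934557]
-1.6687963267948966 [-0.41304849  0.33331702  0.09316905  1.33064836  0.         -1.88584482]
-1.6687963267948966 [ 0.16054924  0.44121356 -0.10178166  1.02780111  0.         -1.31224708]
[ 0.55266485 -0.16294179  0.35984592] [-3.47577104e-05  7.41427916e-01  6.71032491e-01 -1.99591874e-04] [0.137291   0.09994742 0.49071579]
[{'bbox': [236.7, 129.9, 52.0, 90.4], 'confidence': 0.82}] 3.9
```

View pics/w1.png

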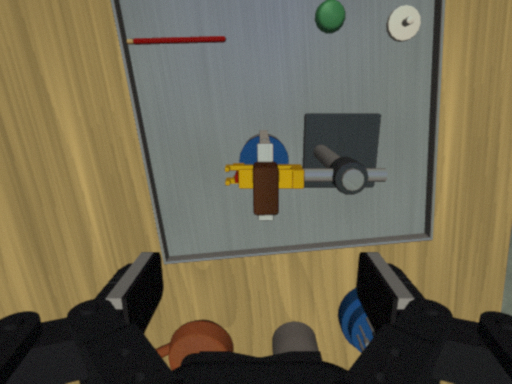

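The wrist view shows the brown block at about cols 253–279, rows 163–216, with the jaw running from col 226 (nose) to 304 and the red keeper near col 236.

```bash
cat > m2.py <<'E'
from h import *
import sys
n=sys.argv[1]
w=np.load(n+'.npz'); K,M=wsetup(w['P'],w['Q']); print('cam',M[:3,3].round(3))
im=cv2.imread(f'pics/{n}.png'); hsv=cv2.cvtColor(im,cv2.COLOR_BGR2HSV)
m=np.zeros(im.shape[:2],np.uint8); roi=(slice(100,235),slice(215,320))
b,g,r=[im[...,i].astype(int) for i in range(3)]
m[roi]=((r>g+8)&(r<110)&(g<60)&(r<g*2.2))[roi]*255
m=cv2.morphologyEx(m,cv2.MORPH_OPEN,np.ones((5,5)))
c=max(cv2.findContours(m,0,2)[0],key=cv2.contourArea); print(cv2.boundingRect(c))
for y in range(158,222,4): print(y,im[y,266][::-1],np.flatnonzero(m[y])[[0,-1]] if m[y].any() else '')
W=np.array([watz(K,M,p[0],.237)[:2] for p in c],np.float32); r=cv2.minAreaRect(W); print('block',r, np.degrees(YAW))
m=((hsv[...,0]>18)&(hsv[...,0]<30)&(hsv[...,1]>170)&(hsv[...,2]>120))
xs=np.flatnonzero(m[140:200,200:320].sum(0)>=3)+200; print('jaw cols',xs[0],xs[-1],[watz(K,M,(x,177),.178)[:2].round(4) for x in(xs[0],xs[-1])])
E
python3 m2.py w1
```

```text
cam [ 0.56  -0.092  0.503]
(254, 163, 24, 51)
158 [170 179 168] 
162 [83 75 67] 
166 [51 29  6] [254 276]
170 [65 41 22] [254 277]
174 [69 42 25] [254 277]
178 [66 35 20] [254 277]
182 [69 42 27] [254 277]
186 [65 37 16] [254 277]
190 [67 40 23] [254 277]
194 [66 41 23] [254 277]
198 [66 38 20] [254 277]
202 [61 34 17] [254 277]
206 [68 41 26] [254 277]
210 [66 43 21] [254 277]
214 [85 76 65] 
218 [167 173 160] 
block ((0.5573106408119202, -0.16396352648735046), (0.04316222295165062, 0.01958879642188549), 84.24177551269531) -5.614986392282068
jaw cols 225 303 [array([ 0.5172, -0.1638]), array([ 0.5954, -0.1717])]
```

```bash
sed -i 's/YAW=.*/YAW=-0.100/' h.py; python3 - <<'E'
from h import *
a=YAW+np.pi/2; x,y=.557,-.1645
bot.move_linear([x,y,.28],speed=.1,rotation=q(a))
bot.move_linear([x,y,.203],speed=.06,until_force=6)
print(bot.read_position(),bot.read_ft_force())
bot.set_gripper(0.45); f0=bot.read_ft_force(); print('pre',f0)
bot.set_gripper(0.0,20); bot.wait(.3)
print('soft',bot.read_ft_force(),bot.read_gripper_width(),bot.read_finger_force(),bot.read_position())
bot.set_gripper(0.0,90); bot.wait(.3)
print('firm',bot.read_ft_force(),bot.read_gripper_width(),bot.read_finger_force(),bot.read_position(),bot.read_moment())
snap('wrist','w2'); print(bot.read_clock())
E
```

```text
[ 0.5572916  -0.16463977  0.20348175] [0.30376099 0.33414242 0.24116958]
pre [ 0.10407715 -0.1105793  -0.18861877]
soft [-0.00140452  0.47533152  1.27887593] 0.2545237818148534 24.191990196704865 [ 0.55715224 -0.1645111   0.20310904]
firm [0.57336007 0.20527015 3.13712654] 0.24578135888606245 88.12626242637634 [ 0.55714961 -0.16451379  0.203217  ] [ 0.09545928  0.00491085 -0.01425394]
7.95
```

View pics/w2.png

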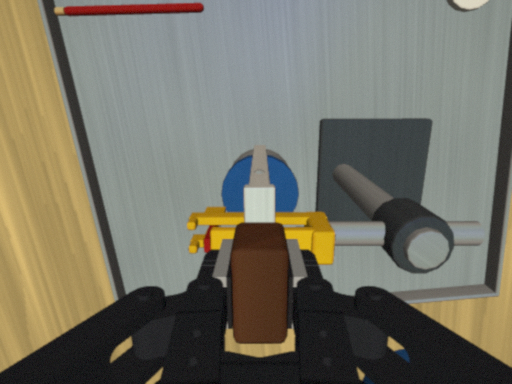

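The block is held squarely between the fingers and the keeper (207,240) is still shut. Next I unload the bar from the rails.

```bash
python3 - <<'E'
from h import *
p=np.array(bot.read_position()); 
for i in range(6):
    p[2]+=.0005; bot.move_linear(p,speed=.01); bot.wait(.15)
    F=np.mean([bot.read_ft_force() for _ in range(3)],0); print(i,F.round(2),np.round(bot.read_position(),4))
    if F[2]>9 or F[2]<-9: break
print(bot.read_moment(),bot.read_clock())
E
```

```text
0 [ 1.44 -0.51  0.18] [ 0.557  -0.1645  0.2033]
1 [-0.65  0.81 -4.56] [ 0.5567 -0.1644  0.2037]
2 [-0.08 -0.25 -4.52] [ 0.5571 -0.1645  0.2047]
3 [-1.04  0.19 -5.4 ] [ 0.5571 -0.1645  0.2052]
4 [-0.22 -0.47 -4.53] [ 0.5572 -0.1645  0.2057]
5 [ 0.4   0.51 -3.93] [ 0.5571 -0.1645  0.2062]
[0.02657938 0.01893329 0.00102763] 10.35
```

```bash
cat > adv.py <<'E'
from h import *
u=-np.array([np.cos(YAW),np.sin(YAW),0]); p0=np.array(bot.read_position()); s=0
np.savez('p0.npz',p=p0)
f=0
while s<.048:
    s+=.003 if f<2 else (.0015 if f<6 else .0007)
    bot.move_linear(p0+u*s,speed=.03); bot.wait(.12)
    F=np.mean([bot.read_ft_force() for _ in range(4)],0); f=-F@u
    print(round(s*1e3,1),round(f,2),F.round(1),((np.array(bot.read_position())-p0)@u*1e3).round(1))
    if f>9.8 or F[2]>2 or F[2]<-10: break
print(np.round(bot.read_position(),4),bot.read_moment(),bot.read_clock())
E
python3 adv.py
```

```text
3.0 -0.04 [-0.1 -0.2 -5.5] 3.0
6.0 0.05 [ 0.  -0.4 -4.5] 6.0
9.0 -0.25 [-0.2  0.2 -5.2] 9.0
12.0 0.46 [ 0.5  0.5 -4.5] 12.0
15.0 -0.97 [-1.  -0.2 -4.2] 15.0
18.0 -0.8 [-0.7  1.  -4.3] 18.0
21.0 -0.05 [-0.  -0.  -4.4] 21.0
24.0 2.95 [ 3.   0.2 -5.5] 23.4
25.5 5.09 [ 5.  -1.3 -5.2] 25.1
27.0 5.1 [ 5.1 -0.6 -6.9] 26.5
28.5 5.86 [ 5.9  0.4 -6.1] 27.6
30.0 6.75 [ 6.7 -0.7 -7.1] 28.7
30.7 8.11 [ 8.  -1.2 -7.3] 29.2
31.4 7.43 [ 7.5 -0.1 -6.5] 29.7
32.1 7.26 [ 7.3 -0.2 -6.6] 30.2
32.8 8.35 [ 8.3 -0.8 -6.2] 30.7
33.5 9.17 [ 9.1 -1.2 -6.5] 31.2
34.2 9.82 [ 9.9  0.4 -6.4] 31.5
[ 0.5258 -0.1615  0.2071] [-0.17611147 -2.37655552  0.02486161] 16.95
```

```bash
cat > lift.py <<'E'
from h import *
u=-np.array([np.cos(YAW),np.sin(YAW),0]); d=np.load('p0.npz')['p']
p=d+u*.0346; z=d[2]
while z<d[2]+.032:
    z+=.001 if z<d[2]+.012 else .003
    p[2]=z; bot.move_linear(p,speed=.03); bot.wait(.08)
    F=np.mean([bot.read_ft_force() for _ in range(3)],0); P=np.array(bot.read_position())
    print(((z-d[2])*1e3).round(1),F.round(1),(-F@u).round(1),((P-d)@u*1e3).round(1),P[2].round(4))
    if F[2]<-11.5 or F[2]>3 or -F@u>14: print('STOP');break
print(bot.read_moment(),bot.read_clock())
E
python3 lift.py
```

```text
1.0 [ 9.7 -0.9 -6.2] 9.8 31.8 0.2083
2.0 [ 8.5 -1.1 -5.4] 8.6 32.1 0.2092
3.0 [ 7.7  0.2 -5.2] 7.7 32.5 0.2101
4.0 [ 6.7 -0.1 -4.3] 6.7 32.8 0.2111
5.0 [ 6.4 -0.5 -5.2] 6.4 32.9 0.212
6.0 [ 7.1 -0.6 -5.3] 7.2 33.1 0.2129
7.0 [ 5.5 -0.1 -4.5] 5.5 33.2 0.2138
8.0 [ 6.  -0.9 -4.4] 6.1 33.4 0.2148
9.0 [ 6.9 -1.4 -5.7] 7.0 33.5 0.2157
10.0 [ 5.5 -0.6 -4.9] 5.5 33.6 0.2167
11.0 [ 5.4  0.3 -2.4] 5.3 33.9 0.2178
12.0 [ 5.  -0.  -1.3] 4.9 34.3 0.2186
15.0 [-0.2  0.4 -4.9] -0.3 36.3 0.2202
18.0 [ 0.1  0.3 -4.7] 0.1 34.7 0.2241
21.0 [-0.4 -0.5 -4.5] -0.3 34.5 0.2273
24.0 [ 0.4 -0.1 -4.5] 0.4 34.6 0.2303
27.0 [ 0.8 -0.  -5.7] 0.7 34.5 0.2332
30.0 [-0.4  0.5 -3.9] -0.5 34.5 0.2363
33.0 [ 0.3  0.1 -4.8] 0.3 34.6 0.2392
[ 0.0324672 -0.0167618 -0.0081868] 23.2833
```

```bash
python3 - <<'E'
from h import *
u=-np.array([np.cos(YAW),np.sin(YAW),0]); p=np.array(bot.read_position())
bot.move_linear(p+u*.1,speed=.12); p=p+u*.1
p[2]=.30; bot.move_linear(p,speed=.15)
bot.move_linear([.577,.168,.30],speed=.2)
bot.move_linear([.577,.168,.215],speed=.1)
bot.wait(.3); print(bot.read_ft_force(),bot.read_position(),bot.read_gripper_width(),bot.read_clock())
a=snap('side','s3')[200:290,180:290];b=snap('top','t3')[160:250,120:230]
cv2.imwrite('pics/c3.png',cv2.resize(np.hstack([a,b])[:,:,::-1],None,fx=3.6,fy=3.6,interpolation=2))
E
```

```text
[ 0.11795158  0.24921213 -4.57688273] [0.5772279  0.16803301 0.21544919] 0.2448914461480899 28.05
```

View pics/c3.png

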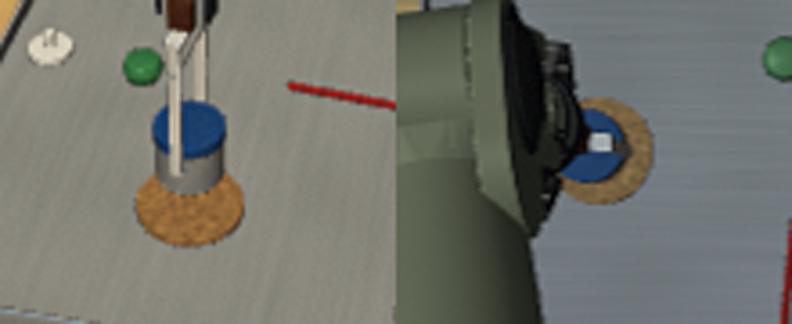

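The tin hangs upright over the pad, centred to within a few mm in both views. Next I lower it.

```bash
python3 - <<'E'
from h import *
bot.move_linear([.577,.168,.19],speed=.04); bot.wait(.3)
r=bot.move_linear([.577,.168,.176],speed=.012,until_force=4); bot.wait(.2)
print(r,bot.read_position(),bot.read_ft_force())
bot.set_gripper(0.35); bot.wait(.2); bot.set_gripper(1.0); bot.wait(.2)
print(bot.read_ft_force(),bot.read_gripper_width())
bot.move_linear([.577,.168,.30],speed=.08)
bot.move_pose([.42,-.02,.35],q(YAW+np.pi/2)); bot.wait(.3)
a=snap('side','s4')[200:290,180:290];b=snap('top','t4')[160:250,120:230]
cv2.imwrite('pics/c4.png',cv2.resize(np.hstack([a,b])[:,:,::-1],None,fx=3.6,fy=3.6,interpolation=2)); print(bot.read_clock())
E
```

```text
True [0.57707298 0.16795669 0.18150657] [ 0.18761963 -0.44738099  6.38786084]
[-0.17207825  0.11410336 -0.02309566] 0.999213625264664
34.45
```

View pics/c4.png

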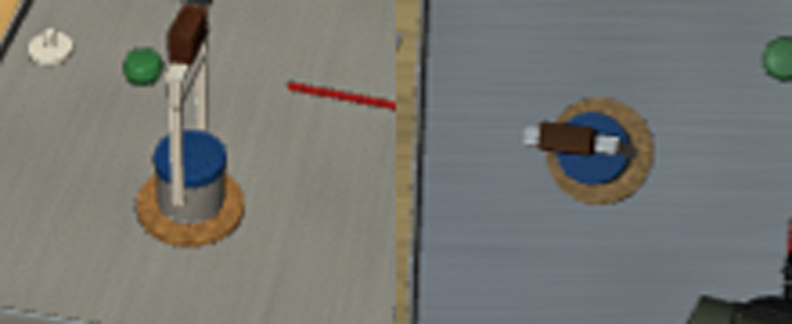

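The tin stands upright and released, with its base well inside the pad. I'm handing the job in.

```bash
python3 -c "
from cell import bot
print(bot.close_job())"
```

```text
the job is handed in; nothing more can be done
None
```

The tin is off the hook and stands upright, released, with its whole base on the cork pad; the keeper was opened with the tin's cross bar only, at a measured push of about 10 N. I handed the job in at about 34.5 s, and no verdict was returned.

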